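Move the seasonings to the white rack in reverse order

ROBOT

A 6-joint arm with a two-finger parallel gripper is mounted at the origin on a cart in front of the work surface, level with it; the furniture and walls round the work are solid. World frame = base frame: x ahead of the robot, y to its left, z up, the work surface at z = 0. Lengths are in m, angles in rad, forces in N, time in s.
With the tool pointing down it reaches from about 0.35 to 0.975 m from the base axis. Payload 4.9 kg.
Tool frame: the origin (TCP) lies midway between the tips of the shut fingers; the grasp point (between the pads) lies 19 mm behind it; z points along the fingers, y is the line along which they close (so a half turn about z gives the same grasp; the last joint's range is limited). The gripper opens to 85 mm and grips with 20 to 120 N. Pads are 22 mm wide; open, the fingers measure 114 mm over their backs; the gripper's body (76 mm by 85 mm) begins 54 mm behind the grasp point. The pads swing forward as they close: fully open they stand 13 mm farther back than shut.
Start: joints at [1.011, 0.053, 1.613, -0, 1.476, -0.119], TCP at [0.267, 0.565, 0.231] pointing down, gripper open.
Joint ranges: [-3.01, 3.01], [-1.01, 2.22], [0.06, 2.58], [-1.02, 4.17], [0.09, 2.62], [-3.14, 3.14]. Speed limits (rad/s): [2.57, 2.57, 3.14, 3.14, 3.14, 3.14].

INTERFACE

Orientations are given as a rotation vector (axis times angle).
In Python, from station import ctrl gives the robot as it stands.
- The arm moves only by the shell command python3 -m handwheel 'ROWS' [FORCE]. ROWS is JSON, a list of rows, each an object with "gripper": the gripper command: -1 is fully open, 1 is shut, values between are in proportion; "offset": the shift along the tool's x, y, z in mm, a list of three; "rotation": the turn, a rotation vector about the tool's x, y, z in rad, a list of three. A call has exactly 8 rows; each row is the pose to reach, as a shift and turn from the pose commanded when the call began, along the tool's axes at that moment; what a row does not reach only later rows make up. A row lasts 1/8 s, in which the tool goes at most 62.5 mm and 10.7 degrees, less where a joint would pass 70% of its speed; a pose out of reach is approached as far as the arm can. A call with a gripper value outside its range is refused whole. The fingers move at their own pace and stop on an object; FORCE is the grip in N (left out, the last holds). Time passes only in rows, so rows that repeat a pose let the fingers close, or fill a call up. It gives the time, the measured TCP pose, the force, the opening and the grip force at its end, in the units of the state.
- ctrl.get_obs(): the state, without advancing time (a new reading comes with each control period).
- ctrl.get_image(name): name is "scene" or "side" or "wrist"; returns a dict with "image" (400x640x3 uint8, red, green, blue), "fovy" (degrees; the focal length in pixels is half the picture's height over the tangent of half this angle, whatever the lens; pixels are square), "cx", "cy" (the principal point, pixels), "xyz" and "attitude" of the camera in the world. Camera axes: x right, y up, looking along -z (the intrinsics and any distortion apply to the point x, -y, -z); pixel columns grow to the right and rows downward; lengths in m; the calibration is good to about 2 mm. The wrist camera is an equidistant fisheye: a pixel r from the principal point sees the ray r / f radians off the axis. A picture is of the moment at which its call begins. There is no depth.
- ctrl.finish_job(): hands the job in; it is judged then, once.
The state is a dict: "t": time; "q": joint angles; "dq": joint speeds; "effort": joint torques, N m; "tool_pos": TCP position; "tool_rot": TCP orientation; "contact_force": force on the tool from outside, world axes, zero at the start; "wrist_torque": the same for the moment, N m; "opening": finger opening in m; "grip_force": force on a finger pad.
Only numpy, scipy, OpenCV 4.12 (cv2) and the standard library are available. Lean on these libraries where they do the work, as an engineer would, in place of code of your own. Each camera call takes 0.05 s, during which the arm holds its last target. There are 200 camera calls.

TASK

Move the four seasonings from the dark wooden rack to the white rack, one in each pocket, in reverse order: the one at the left end of the wooden rack (seen from the robot) goes to the right end of the white rack, and so on along the row. Keep them upright on the way and leave each standing flat on the floor of its pocket.

Things in the scene. Friction and masses are not known exactly. Their poses are not given: they have to be found in the camera images.
- shaker: grey salt shaker, clear body, grey domed top with small holes, 44 mm diameter up to 66 mm, dome 34 mm wide above, 90 mm high, about 0.1 kg. Origin: centre of its underside; z up. Loose, in a pocket of the dark wooden rack; grip its upper half
- spice_jar: spice jar with green herbs behind a white wrapper, flat white lid with a dark blue mark, 47 mm diameter, 98 mm high, about 0.12 kg. Origin: centre of its underside; z up. Loose, in a pocket of the dark wooden rack; grip its upper half
- mill: pale wooden pepper mill with a red top; 44 mm diameter foot, 36 mm waist at 28 to 38 mm, 42 mm diameter body from 46 to 72 mm, red top 42 mm wide at 75 to 85 mm, 93 mm high in all, about 0.12 kg. Origin: centre of its underside; z up. Loose, in a pocket of the dark wooden rack; grip its upper half
- amber_jar: amber glass jar with a yellow screw lid (fixed), 44 mm diameter, narrower neck at 62 to 68 mm, 88 mm high, about 0.14 kg. Origin: centre of its underside; z up. Loose, in a pocket of the dark wooden rack; grip its upper half
- wood_rack: dark wooden rack with brass rods, full at the start: fixed, 104x292 mm board, top (pocket floor) 12 mm above the table; row of four pockets fenced by 6 mm rods, rod tops 28 mm above the table. Origin: on the table, under mid-row; x away from the robot, y left along the row, z up. Pockets 66x64 mm inside, centres x = 0, y = +105, +35, -35, -105 mm; plain 19 mm ledge on the front (-x) side with four tags
- white_rack: white rack with steel rods, empty at the start: fixed, 104x292 mm board, top (pocket floor) 12 mm above the table; row of four pockets fenced by 6 mm rods, rod tops 28 mm above the table. Origin: on the table, under mid-row; x away from the robot, y left along the row, z up. Pockets 66x64 mm inside, centres x = 0, y = +105, +35, -35, -105 mm; plain 19 mm ledge on the front (-x) side (bare)
- shaker_tag: grey colour tag, 13 mm deep, 40 mm long, 7 mm high, fixed on the front ledge of the dark wooden rack, 49 mm in front of (-x from) the centre of the pocket in which the shaker stands at the start; it stays there. Origin: centre of its underside; axes as the rack's
- spice_jar_tag: green colour tag, 13 mm deep, 40 mm long, 7 mm high, fixed on the front ledge of the dark wooden rack, 49 mm in front of (-x from) the centre of the pocket in which the spice jar stands at the start; it stays there. Origin: centre of its underside; axes as the rack's
- mill_tag: red colour tag, 13 mm deep, 40 mm long, 7 mm high, fixed on the front ledge of the dark wooden rack, 49 mm in front of (-x from) the centre of the pocket in which the pepper mill stands at the start; it stays there. Origin: centre of its underside; axes as the rack's
- amber_jar_tag: yellow colour tag, 13 mm deep, 40 mm long, 7 mm high, fixed on the front ledge of the dark wooden rack, 49 mm in front of (-x from) the centre of the pocket in which the amber jar stands at the start; it stays there. Origin: centre of its underside; axes as the rack's
There are look-alikes about, which are no part of the job. What is shaped like the mill but purple is not meant. What is shaped like the spice_jar but purple is not meant.

How it is judged:
At the end, for the whole second after the job is handed in: Each seasoning stands at rest, upright within 0.12 rad, on the floor of the white rack's pocket (height within 4 mm) that mirrors its first one (y in the white rack = minus its y in the wooden rack, as its tag records), within 12 mm of the pocket centre in x and in y (((y of shaker_tag in the frame of wood_rack between 0.085 and 0.125 m and y of shaker in the frame of white_rack between -0.117 and -0.093 m) or (y of shaker_tag in the frame of wood_rack between 0.015 and 0.055 m and y of shaker in the frame of white_rack between -0.047 and -0.023 m) or (y of shaker_tag in the frame of wood_rack between -0.055 and -0.015 m and y of shaker in the frame of white_rack between 0.023 and 0.047 m) or (y of shaker_tag in the frame of wood_rack between -0.125 and -0.085 m and y of shaker in the frame of white_rack between 0.093 and 0.117 m)) and x of shaker in the frame of white_rack between -0.012 and 0.012 m and z of shaker in the frame of white_rack between 0.008 and 0.016 m and angle between each of shaker, spice_jar, mill, amber_jar's own z axis and vertical below 0.12 rad and linear speed of each of shaker, spice_jar, mill, amber_jar below 0.02 m/s and ((y of spice_jar_tag in the frame of wood_rack between 0.085 and 0.125 m and y of spice_jar in the frame of white_rack between -0.117 and -0.093 m) or (y of spice_jar_tag in the frame of wood_rack between 0.015 and 0.055 m and y of spice_jar in the frame of white_rack between -0.047 and -0.023 m) or (y of spice_jar_tag in the frame of wood_rack between -0.055 and -0.015 m and y of spice_jar in the frame of white_rack between 0.023 and 0.047 m) or (y of spice_jar_tag in the frame of wood_rack between -0.125 and -0.085 m and y of spice_jar in the frame of white_rack between 0.093 and 0.117 m)) and x of spice_jar in the frame of white_rack between -0.012 and 0.012 m and z of spice_jar in the frame of white_rack between 0.008 and 0.016 m and ((y of mill_tag in the frame of wood_rack between 0.085 and 0.125 m and y of mill in the frame of white_rack between -0.117 and -0.093 m) or (y of mill_tag in the frame of wood_rack between 0.015 and 0.055 m and y of mill in the frame of white_rack between -0.047 and -0.023 m) or (y of mill_tag in the frame of wood_rack between -0.055 and -0.015 m and y of mill in the frame of white_rack between 0.023 and 0.047 m) or (y of mill_tag in the frame of wood_rack between -0.125 and -0.085 m and y of mill in the frame of white_rack between 0.093 and 0.117 m)) and x of mill in the frame of white_rack between -0.012 and 0.012 m and z of mill in the frame of white_rack between 0.008 and 0.016 m and ((y of amber_jar_tag in the frame of wood_rack between 0.085 and 0.125 m and y of amber_jar in the frame of white_rack between -0.117 and -0.093 m) or (y of amber_jar_tag in the frame of wood_rack between 0.015 and 0.055 m and y of amber_jar in the frame of white_rack between -0.047 and -0.023 m) or (y of amber_jar_tag in the frame of wood_rack between -0.055 and -0.015 m and y of amber_jar in the frame of white_rack between 0.023 and 0.047 m) or (y of amber_jar_tag in the frame of wood_rack between -0.125 and -0.085 m and y of amber_jar in the frame of white_rack between 0.093 and 0.117 m)) and x of amber_jar in the frame of white_rack between -0.012 and 0.012 m and z of amber_jar in the frame of white_rack between 0.008 and 0.016 m); the robot touches nothing.
It fails at once if a seasoning is tipped over (leans more than 0.6 rad) (angle between any of shaker, spice_jar, mill, amber_jar's own z axis and vertical above 0.6 rad).
It also fails if it takes over 99 s, if anything falls off the work surface, if the arm or the gripper's body presses on something with over 40 N, if the wrist force passes 120 N, or if a joint passes its speed limit or range.

## Working session

There is one attempt and no reset: what is moved stays moved. The work goes in short steps, Python scripts to look and compute and a shell command to move; the robot and the scene stay as the last step left them, time stands still between calls to the robot, and variables do not carry over. Pictures are saved under pics/ and viewed, at most 14 in all, crops included, and the job is handed in when it is done.

```bash
mkdir -p pics; ls; python3 - <<'E'
from station import ctrl
import cv2,json
for n in("scene","side","wrist"):
    d=ctrl.get_image(n); cv2.imwrite(f"pics/{n}0.png",d["image"][...,::-1])
    print(n,{k:v for k,v in d.items() if k!="image"})
print(ctrl.get_obs())
E
```

```text
pics
scene {'fovy': 56.269483143027585, 'cx': 318.3000777617693, 'cy': 192.5705432697075, 'xyz': array([ 0.01258793, -0.51393975,  0.58848159]), 'attitude': array([ 0.87690568, -0.37834023, -0.76526591])}
side {'fovy': 52.331337404287325, 'cx': 325.7924656594429, 'cy': 206.2558026816627, 'xyz': array([-0.02853767,  0.84542722,  0.62188731]), 'attitude': array([ 0.39747677, -1.32750009, -2.22802415])}
wrist {'fovy': 65.70646984690485, 'cx': 316.9093850250724, 'cy': 200.90953920254043, 'xyz': array([0.20658027, 0.59404408, 0.37350135]), 'attitude': array([-0.2380821 , -0.14865506,  1.1234386 ])}
{'t': 0.15, 'q': array([ 1.01098952e+00,  5.32549278e-02,  1.61400586e+00, -2.75105487e-06,
        1.47602040e+00, -1.18972112e-01]), 'dq': array([-0.00048378,  0.00073894, -0.00499902, -0.00065321, -0.00020885,
       -0.00059005]), 'effort': array([-2.81547118e-04, -3.94242060e+01, -3.70721269e+01, -1.82786525e-04,
        4.69871811e-03,  4.40657686e-05]), 'tool_pos': array([0.26639911, 0.5648246 , 0.23029833]), 'tool_rot': array([-6.86745103e-01, -3.06503896e+00,  2.50203833e-03]), 'contact_force': array([-0.66238853,  1.16328268, -0.10088739]), 'wrist_torque': array([-0.06015018,  0.04211759,  0.05088901]), 'grip_force': 0.0, 'opening': 0.08555632495906505}
```

View pics/scene0.png

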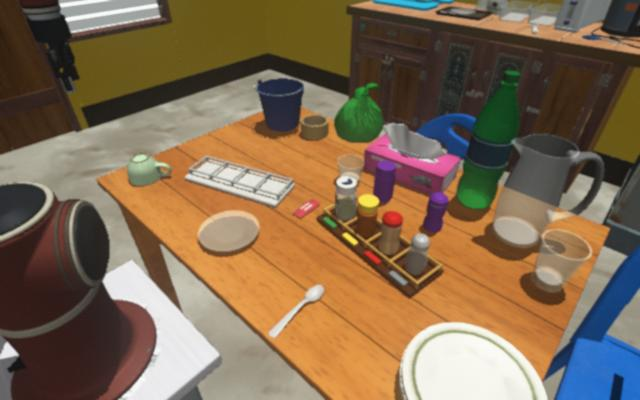

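View pics/side0.png

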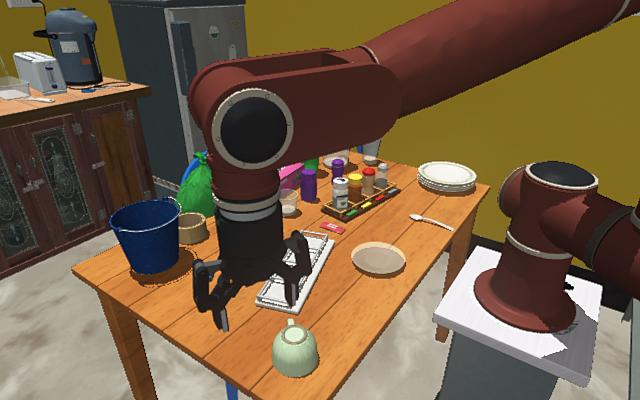

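The scene view shows the wooden rack with, left to right: spice jar (345,198), amber jar (368,213), mill (391,232), shaker (420,255). The white rack is empty at (240,180). Look-alikes: purple jar (385,180) and purple mill (435,212), both behind the rack and not wanted. Next is a close crop to check this choice.

```bash
cat > h.py <<'E'
import numpy as np,cv2
from scipy.spatial.transform import Rotation as R
from station import ctrl
def ray(d,u,v):
    f=200/np.tan(np.radians(d["fovy"])/2); x,y=u-d["cx"],v-d["cy"]
    if d.get("fish"):
        r=np.hypot(x,y); a=r/f; s=np.sin(a)/max(r,1e-9); c=np.array([x*s,-y*s,-np.cos(a)])
    else: c=np.array([x/f,-y/f,-1])
    return R.from_rotvec(d["attitude"]).apply(c)
def hit(d,u,v,z):
    r=ray(d,u,v); return d["xyz"]+r*(z-d["xyz"][2])/r[2]
def pix(d,p):
    c=R.from_rotvec(d["attitude"]).inv().apply(np.asarray(p)-d["xyz"]); c=np.array([c[0],-c[1],-c[2]])
    f=200/np.tan(np.radians(d["fovy"])/2)
    if d.get("fish"):
        r=np.hypot(c[0],c[1]); a=np.arctan2(r,c[2]); return np.array([d["cx"],d["cy"]])+f*a*c[:2]/r
    return np.array([d["cx"],d["cy"]])+f*c[:2]/c[2]
def img(n):
    d=ctrl.get_image(n); d["fish"]=n=="wrist"; return d
E
python3 - <<'E'
from h import *
d=img("scene"); im=d["image"][...,::-1]
cv2.imwrite("pics/c1.png",cv2.resize(im[150:300,180:446],None,fx=3,fy=3,interpolation=cv2.INTER_CUBIC))
hsv=cv2.cvtColor(np.ascontiguousarray(im),cv2.COLOR_BGR2HSV)
for n,lo,hi in (("green",(45,100,60),(80,255,255)),("yellow",(22,170,150),(32,255,255)),("red",(0,200,90),(5,255,255))):
    m=cv2.inRange(hsv,lo,hi); _,_,s,c=cv2.connectedComponentsWithStats(m)
    for a,b in zip(s[1:],c[1:]):
        if a[4]>15 and 300<b[0]<440 and 180<b[1]<300: print(n,a[4],b.round(1),hit(d,*b,.019).round(4))
E
```

```text
green 77 [329.7 221.9] [ 0.5057 -0.09    0.019 ]
yellow 217 [368.2 200.7] [ 0.6292 -0.1077  0.019 ]
yellow 95 [349.9 238.4] [ 0.4945 -0.1587  0.019 ]
red 202 [392.  218.4] [ 0.6128 -0.1888  0.019 ]
red 106 [372.5 257. ] [ 0.483  -0.2276  0.019 ]
```

View pics/c1.png

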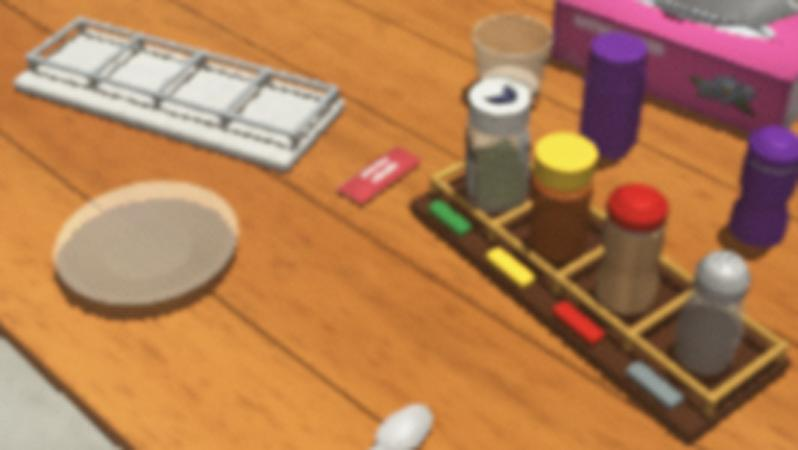

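```bash
python3 - <<'E'
from h import *
d=img("scene"); 
for n,c in (("FL",(17,80)),("FR",(287,157)),("BR",(343,98)),("BLrod",(80,21))):
    u,v=180+c[0]/3,150+c[1]/3; print(n,hit(d,u,v,.012 if n!="BLrod" else .028).round(4))
for n,u,v,z in (("yel",368.2,200.7,.09),("red",392,218.4,.092),("spicetop",180+499/3,150+95/3,.11),("shdome",180+722/3,150+273/3,.09)): print(n,hit(d,u,v,z).round(4))
w=img("wrist"); print(R.from_rotvec(w["attitude"]).as_matrix().round(3), R.from_rotvec(ctrl.get_obs()["tool_rot"]).as_matrix().round(3))
E
```

```text
FL [0.3863 0.3307 0.012 ]
FR [0.4763 0.0634 0.012 ]
BR [0.5671 0.09   0.012 ]
BLrod [0.4712 0.3517 0.028 ]
yel [ 0.5525 -0.1584  0.09  ]
red [ 0.5358 -0.2304  0.092 ]
spicetop [ 0.5535 -0.0955  0.11  ]
shdome [ 0.5194 -0.3062  0.09  ]
[[ 0.427 -0.873 -0.237]
 [ 0.904  0.411  0.113]
 [-0.001 -0.263  0.965]] [[-0.904  0.427 -0.   ]
 [ 0.427  0.904 -0.001]
 [ 0.    -0.001 -1.   ]]
```

View pics/wrist0.png

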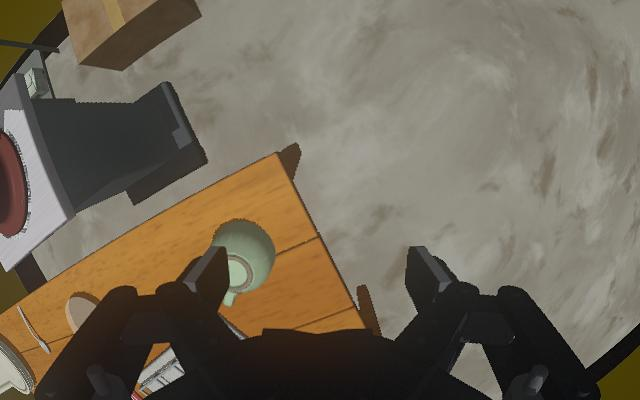

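Four seasonings are confirmed by colour and by their tags. From left to right they are spice jar (green), amber jar (yellow), mill (red) and shaker (grey), and the purple ones stand behind the rack. The wrist view shows the fingers at the bottom of the frame, with the camera on the tool's +x side. I'll view each rack from beyond its right end.

```bash
cat >> h.py <<'E'
def go(p,yaw):
    "offset mm, rotation for TCP p with tool y at world angle yaw, pointing down"
    o=ctrl.get_obs(); T=R.from_rotvec(o["tool_rot"])
    c,s=np.cos(yaw),np.sin(yaw); y=np.array([c,s,0]); z=np.array([0,0,-1]); x=np.cross(y,z)
    G=R.from_matrix(np.c_[x,y,z])
    print("off",(T.inv().apply(np.asarray(p)-o["tool_pos"])*1000).round(1),"rot",(T.inv()*G).as_rotvec().round(4))
E
python3 -c "
from h import *
go([.52,.05,.28],.3)"
```

```text
off [-449.  -357.8  -48.9] rot [-7.0e-04  2.0e-04  8.3e-01]
```

```bash
python3 -m handwheel '[{"gripper":-1,"offset":[-380,-300,-49],"rotation":[0,0,0.83]},{"gripper":-1,"offset":[-380,-300,-49],"rotation":[0,0,0.83]},{"gripper":-1,"offset":[-380,-300,-49],"rotation":[0,0,0.83]},{"gripper":-1,"offset":[-380,-300,-49],"rotation":[0,0,0.83]},{"gripper":-1,"offset":[-380,-300,-49],"rotation":[0,0,0.83]},{"gripper":-1,"offset":[-380,-300,-49],"rotation":[0,0,0.83]},{"gripper":-1,"offset":[-380,-300,-49],"rotation":[0,0,0.83]},{"gripper":-1,"offset":[-380,-300,-49],"rotation":[0,0,0.83]}]' 40
python3 -c "
from h import *
w=img('wrist'); cv2.imwrite('pics/w1.png',w['image'][...,::-1]); import pickle; pickle.dump(w,open('w1.pkl','wb')); print(w['xyz'],w['attitude'])
go([.49,-.36,.28],-.163)"
```

```text
t: 1.3
tool_pos: [0.483, 0.1296, 0.2808]
tool_rot: [1.866, 2.527, 0.001]
contact_force: [-0.2, -0.2, 0.3]
opening: 0.0854
grip_force: 0.0
[0.46356765 0.19377646 0.42411564] [-0.26433947 -0.04081432  0.29694001]
off [-466.  -136.2    3.4] rot [0.003  0.0042 0.4572]
```

View pics/w1.png

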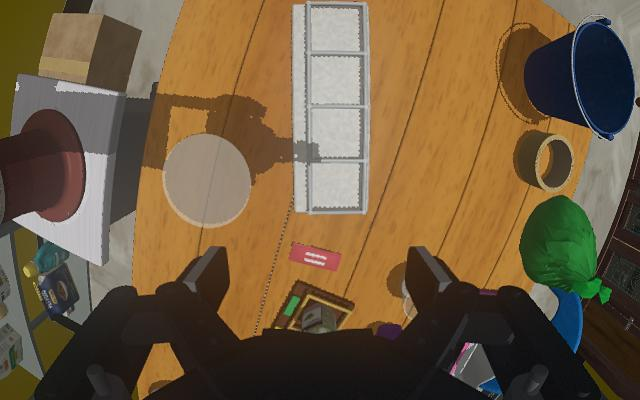

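The wrist view shows the whole white rack. Its rods run at columns about 309 and 366, with cross rods at rows about 4, 54, 106, 160 and 210. I'll zoom in to pick out the rod crossings.

```bash
python3 -c "
import cv2
i=cv2.imread('pics/w1.png')[0:222,280:390]
i=cv2.rotate(i,cv2.ROTATE_90_CLOCKWISE)
cv2.imwrite('pics/w1c.png',cv2.resize(i,None,fx=3.6,fy=3.6,interpolation=cv2.INTER_CUBIC)); print(i.shape)"
```

```text
(110, 222, 3)
```

View pics/w1c.png

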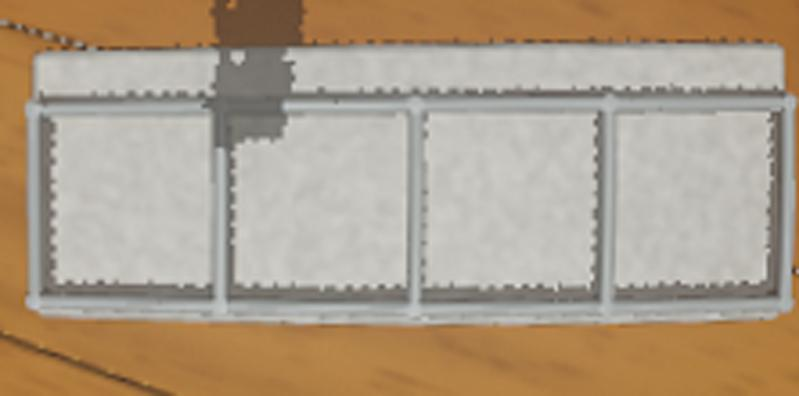

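```bash
python3 -m handwheel '[{"gripper":-1,"offset":[-466,-136,3],"rotation":[0,0,0.457]},{"gripper":-1,"offset":[-466,-136,3],"rotation":[0,0,0.457]},{"gripper":-1,"offset":[-466,-136,3],"rotation":[0,0,0.457]},{"gripper":-1,"offset":[-466,-136,3],"rotation":[0,0,0.457]},{"gripper":-1,"offset":[-466,-136,3],"rotation":[0,0,0.457]},{"gripper":-1,"offset":[-466,-136,3],"rotation":[0,0,0.457]},{"gripper":-1,"offset":[-466,-136,3],"rotation":[0,0,0.457]},{"gripper":-1,"offset":[-466,-136,3],"rotation":[0,0,0.457]}]' 40
python3 -c "
from h import *
w=img('wrist'); cv2.imwrite('pics/w2.png',w['image'][...,::-1]); import pickle; pickle.dump(w,open('w2.pkl','wb')); print(w['xyz'],w['attitude'])
cv2.imwrite('pics/w2c.png',cv2.resize(w['image'][0:240,200:460,::-1],None,fx=2.5,fy=2.5,interpolation=cv2.INTER_CUBIC))"
```

```text
t: 2.35
tool_pos: [0.4898, -0.3558, 0.2771]
tool_rot: [-2.39, -2.039, -0.0]
contact_force: [0.5, 1.1, 0.9]
opening: 0.0855
grip_force: 0.0
[ 0.50048975 -0.28950476  0.42041155] [-0.26558976  0.02103064 -0.15725974]
```

View pics/w2c.png

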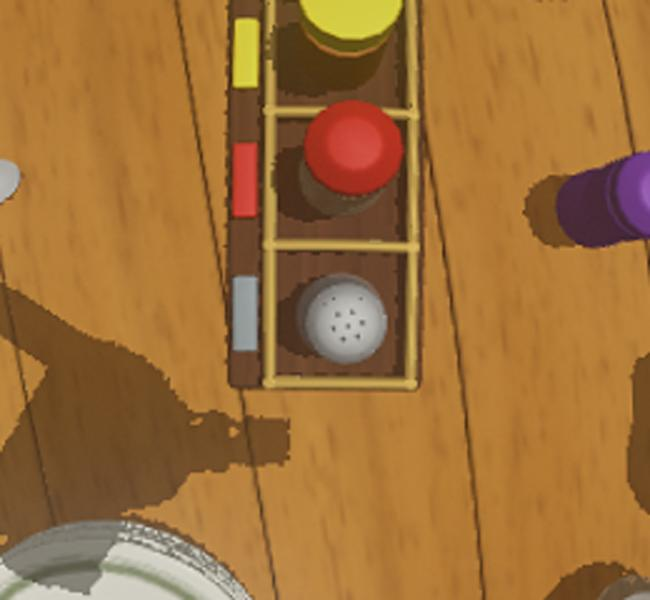

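The white rack's crossings are sharp. The second crop shows the wooden rack's right half: shaker dome at crop (344,320), mill top at (353,147), amber lid at (350,5), and each tag to the left of its pocket. I'll fit both racks rigidly from the rod crossings.

```bash
cat > fit.py <<'E'
from h import *
import pickle
from scipy.optimize import least_squares
def fit(P,L):
    f=lambda a: (np.c_[a[0]+L@[np.cos(a[2]),-np.sin(a[2])],a[1]+L@[np.sin(a[2]),np.cos(a[2])]]-P).ravel()
    s=least_squares(f,[P[:,0].mean(),P[:,1].mean(),0]); return s.x,(f(s.x).reshape(-1,2)*1000).round(1)
w=pickle.load(open('w1.pkl','rb'))
ys=[-.14,-.07,0,.07,.14]
c=[(32,108),(221,104),(415,103),(608,102),(791,102),(32,302),(221,303),(415,304),(607,304),(788,303)]
P=np.array([hit(w,280+(Y+.5)/3.6-.5,221-(X+.5)/3.6+.5,.027)[:2] for X,Y in c])
L=np.array([(-.036,y) for y in ys]+[(.036,y) for y in ys])
W,r=fit(P,L); print("white",W.round(4),r.tolist())
w=pickle.load(open('w2.pkl','rb'))
c=[(270,111),(411,114),(268,244),(414,246),(267,383),(411,383)]
P=np.array([hit(w,200+(X+.5)/2.5-.5,(Y+.5)/2.5-.5,.027)[:2] for X,Y in c])
L=np.array([(x,y) for y in (0,-.07,-.14) for x in (-.036,.036)])
D,r=fit(P,L); print("wood",D.round(4),r.tolist())
def loc(F,x,y): c,s=np.cos(F[2]),np.sin(F[2]); return np.array([F[0]+c*x-s*y,F[1]+s*x+c*y])
def inv(F,p): c,s=np.cos(F[2]),np.sin(F[2]); d=np.asarray(p)[:2]-F[:2]; return np.array([c*d[0]+s*d[1],-s*d[0]+c*d[1]])
if __name__=="__main__":
    print("white pockets",[loc(W,0,y).round(4).tolist() for y in(.105,.035,-.035,-.105)])
    print("wood pockets",[loc(D,0,y).round(4).tolist() for y in(.105,.035,-.035,-.105)])
    for n,X,Y,z in (("shaker",344,320,.09),("mill",353,147,.094)):
        p=hit(w,200+X/2.5,Y/2.5,z); print(n,p.round(4),inv(D,p).round(4))
    d=img("scene")
    for n,u,v,z in (("yel",368.2,200.7,.09),("red",392,218.4,.092),("spicetop",180+499/3,150+95/3,.11),("shdome",180+722/3,150+273/3,.09)): p=hit(d,u,v,z); print(n,p.round(4),inv(D,p).round(4))
    go([*loc(D,0,-.105),.15],D[2])
E
python3 fit.py
```

```text
white [0.4831 0.217  0.3059] [[-0.4, 0.6], [0.4, -0.0], [-0.1, 0.4], [-0.2, 0.3], [-0.1, -1.1], [-1.4, 1.0], [0.6, 0.1], [1.0, 0.3], [0.6, -0.0], [-0.2, -1.5]]
wood [ 0.5395 -0.1979 -0.1596] [[-0.4, 0.3], [0.5, 0.1], [0.4, -0.4], [-1.1, -0.3], [1.2, 0.3], [-0.7, 0.0]]
white pockets [[0.4514, 0.3171], [0.4725, 0.2504], [0.4936, 0.1836], [0.5147, 0.1169]]
wood pockets [[0.5562, -0.0943], [0.545, -0.1634], [0.5339, -0.2325], [0.5228, -0.3016]]
shaker [ 0.5206 -0.3029  0.09  ] [-0.002  -0.1066]
mill [ 0.5355 -0.2303  0.094 ] [ 0.0012 -0.0326]
yel [ 0.5525 -0.1584  0.09  ] [0.0066 0.0411]
red [ 0.5358 -0.2304  0.092 ] [ 0.0016 -0.0326]
spicetop [ 0.5535 -0.0955  0.11  ] [-0.0024  0.1034]
shdome [ 0.5194 -0.3062  0.09  ] [-0.0026 -0.11  ]
off [ 60.5  24.2 126.3] rot [-0.0011  0.0005 -0.0021]
```

Both fits agree within about 1.5 mm, and the seasonings stand within a few mm of the pocket centres. Shaker first.

```bash
python3 -c "
from fit import *
go([.5205,-.3035,.045],D[2])" | tail -1
```

```text
off [ 58.3  22.4 231.3] rot [-0.0011  0.0005 -0.0021]
```

```bash
python3 -m handwheel '[{"gripper":-1,"offset":[58,22.5,40],"rotation":[0,0,0]},{"gripper":-1,"offset":[58,22.5,90],"rotation":[0,0,0]},{"gripper":-1,"offset":[58,22.5,130],"rotation":[0,0,0]},{"gripper":-1,"offset":[58,22.5,170],"rotation":[0,0,0]},{"gripper":-1,"offset":[58,22.5,200],"rotation":[0,0,0]},{"gripper":-1,"offset":[58,22.5,220],"rotation":[0,0,0]},{"gripper":-1,"offset":[58,22.5,231],"rotation":[0,0,0]},{"gripper":-1,"offset":[58,22.5,231],"rotation":[0,0,0]}]' 40
python3 -m handwheel '[{"gripper":1,"offset":[0,0,0],"rotation":[0,0,0]},{"gripper":1,"offset":[0,0,0],"rotation":[0,0,0]},{"gripper":1,"offset":[0,0,0],"rotation":[0,0,0]},{"gripper":1,"offset":[0,0,0],"rotation":[0,0,0]},{"gripper":1,"offset":[0,0,0],"rotation":[0,0,0]},{"gripper":1,"offset":[0,0,0],"rotation":[0,0,0]},{"gripper":1,"offset":[0,0,0],"rotation":[0,0,0]},{"gripper":1,"offset":[0,0,0],"rotation":[0,0,0]}]' 40
```

```text
t: 3.45
tool_pos: [0.5214, -0.2996, 0.0462]
tool_rot: [-2.388, -2.04, 0.0]
contact_force: [-0.8, -0.7, 0.9]
opening: 0.0853
grip_force: 0.0
t: 4.45
tool_pos: [0.522, -0.3005, 0.0478]
tool_rot: [2.388, 2.039, 0.0]
contact_force: [-1.2, -0.3, 7.0]
opening: 0.0379
grip_force: 40.1
```

```bash
python3 -c "
from h import *
d=img('scene'); print(ctrl.get_obs()['opening'],ctrl.get_obs()['contact_force'])
for z in (.012,.057,.102): print(pix(d,[.5206,-.3032,z]).round(1))
a=cv2.resize(d['image'][190:290,360:480,::-1],None,fx=5,fy=5,interpolation=cv2.INTER_CUBIC); cv2.imwrite('pics/s3.png',a)
"
```

```text
0.03804350087244714 [-1.46896567  0.38890835  5.77538508]
[413.6 267.9]
[417.  252.2]
[420.6 235.3]
```

View pics/s3.png

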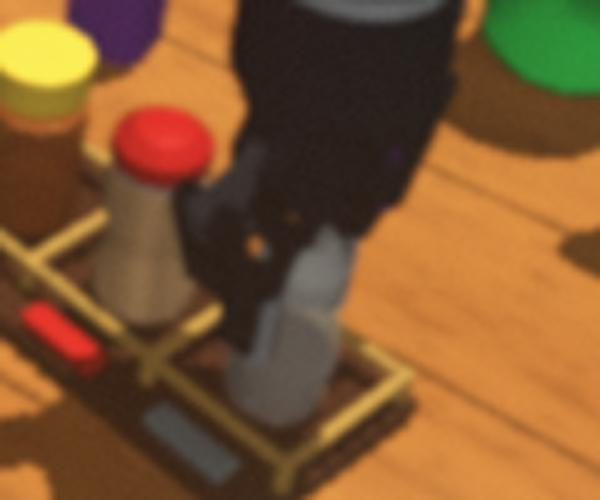

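```bash
python3 -c "
from fit import *
o=ctrl.get_obs(); print(o['tool_pos'].round(4)); d=img('scene')
T=R.from_rotvec(o['tool_rot'])
for l in ([0,0,0],[-.011,-.02,0],[.011,-.02,0],[-.011,-.02,-.03],[.011,-.02,-.03]):
  print(l,((pix(d,o['tool_pos']+T.apply(l))-[360,190])*5).round(0))
print('shaker in tool', T.inv().apply(np.array([.5205,-.3035,.064])-o['tool_pos']))
s=img('side'); cv2.imwrite('pics/s4.png',cv2.resize(s['image'][140:230,320:440,::-1],None,fx=6,fy=6,interpolation=cv2.INTER_CUBIC))
"
```

```text
white [0.4831 0.217  0.3059] [[-0.4, 0.6], [0.4, -0.0], [-0.1, 0.4], [-0.2, 0.3], [-0.1, -1.1], [-1.4, 1.0], [0.6, 0.1], [1.0, 0.3], [0.6, -0.0], [-0.2, -1.5]]
wood [ 0.5395 -0.1979 -0.1596] [[-0.4, 0.3], [0.5, 0.1], [0.4, -0.4], [-1.1, -0.3], [1.2, 0.3], [-0.7, 0.0]]
[ 0.5219 -0.3005  0.0478]
[0, 0, 0] [277. 322.]
[-0.011, -0.02, 0] [265. 362.]
[0.011, -0.02, 0] [222. 329.]
[-0.011, -0.02, -0.03] [277. 307.]
[0.011, -0.02, -0.03] [232. 275.]
shaker in tool [-0.00324381 -0.00093189 -0.01621696]
```

View pics/s4.png

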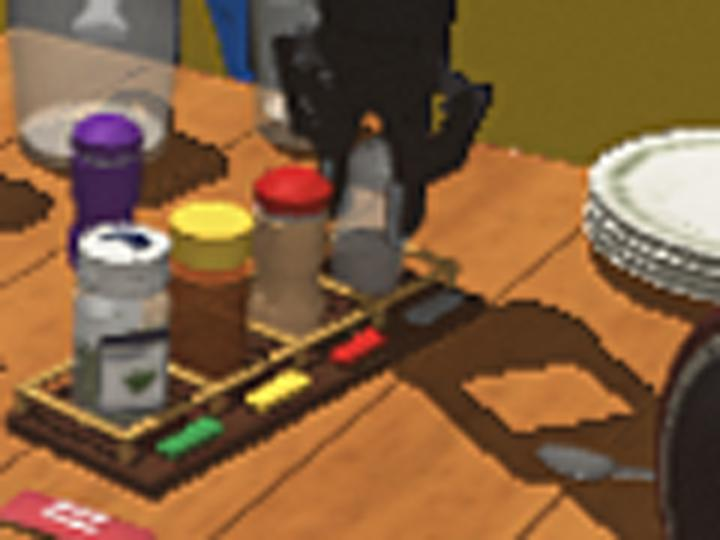

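The fingers sit alongside the upper body of the shaker. I'll do a test lift.

```bash
python3 -m handwheel '[{"gripper":1,"offset":[0,0,-4],"rotation":[0,0,0]},{"gripper":1,"offset":[0,0,-10],"rotation":[0,0,0]},{"gripper":1,"offset":[0,0,-20],"rotation":[0,0,0]},{"gripper":1,"offset":[0,0,-40],"rotation":[0,0,0]},{"gripper":1,"offset":[0,0,-60],"rotation":[0,0,0]},{"gripper":1,"offset":[0,0,-80],"rotation":[0,0,0]},{"gripper":1,"offset":[0,0,-90],"rotation":[0,0,0]},{"gripper":1,"offset":[0,0,-90],"rotation":[0,0,0]}]' 40
python3 -c "
from h import *
o=ctrl.get_obs(); print(o['opening'],o['tool_pos'])
s=img('side'); cv2.imwrite('pics/s5.png',cv2.resize(s['image'][110:230,320:440,::-1],None,fx=5,fy=5,interpolation=cv2.INTER_CUBIC))
"
```

```text
t: 5.6
tool_pos: [0.522, -0.3002, 0.1377]
tool_rot: [2.387, 2.039, 0.001]
contact_force: [-0.6, -0.2, -1.3]
opening: 0.0381
grip_force: 39.8
0.03810670370943646 [ 0.52196541 -0.30023473  0.13773699]
```

View pics/s5.png

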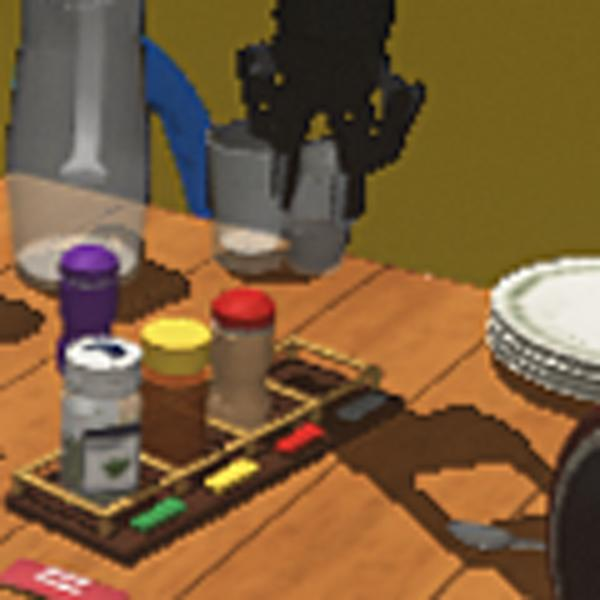

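```bash
sed -i 's/; print("white",W.*$//; s/; print("wood",D.*$//' fit.py; python3 -c "
from fit import *
go([.475,.15,.2],W[2]); print(loc(W,0,.1082))"
```

```text
off [ 437.  -116.1  -63.6] rot [ 1.000e-04  2.000e-04 -4.628e-01]
[0.45047307 0.32018189]
```

```bash
python3 -m handwheel '[{"gripper":1,"offset":[0,0,-62],"rotation":[0,0,0]},{"gripper":1,"offset":[60,-15,-63],"rotation":[0,0,-0.1]},{"gripper":1,"offset":[120,-31,-63],"rotation":[0,0,-0.2]},{"gripper":1,"offset":[180,-47,-63],"rotation":[0,0,-0.3]},{"gripper":1,"offset":[240,-63,-63],"rotation":[0,0,-0.4]},{"gripper":1,"offset":[300,-79,-63],"rotation":[0,0,-0.463]},{"gripper":1,"offset":[360,-95,-63],"rotation":[0,0,-0.463]},{"gripper":1,"offset":[420,-111,-63],"rotation":[0,0,-0.463]}]' 40
python3 -c "
from fit import *
go([.4505,.320,.05],W[2]); print(ctrl.get_obs()['dq'].round(3))"
```

```text
t: 6.65
tool_pos: [0.4763, 0.1342, 0.1982]
tool_rot: [-1.857, -2.533, 0.002]
contact_force: [1.2, 0.5, -0.1]
opening: 0.0376
grip_force: 40.2
off [184.9  31.6 148.2] rot [-0.0014 -0.0003 -0.    ]
[ 1.022e+00  1.510e-01 -1.260e-01  1.000e-03 -3.000e-02  1.009e+00]
```

```bash
python3 -m handwheel '[{"gripper":1,"offset":[60,10,20],"rotation":[0,0,0]},{"gripper":1,"offset":[120,21,40],"rotation":[0,0,0]},{"gripper":1,"offset":[165,31,70],"rotation":[0,0,0]},{"gripper":1,"offset":[168,31,90],"rotation":[0,0,0]},{"gripper":1,"offset":[168,31,100],"rotation":[0,0,0]},{"gripper":1,"offset":[168,31,105],"rotation":[0,0,0]},{"gripper":1,"offset":[168,31,105],"rotation":[0,0,0]},{"gripper":1,"offset":[168,31,105],"rotation":[0,0,0]}]' 40
python3 -c "
from fit import *
go([.4505,.320,.0485],W[2]); print(ctrl.get_obs()['dq'].round(3))"
```

```text
t: 7.65
tool_pos: [0.4573, 0.3016, 0.0955]
tool_rot: [1.858, 2.532, 0.003]
contact_force: [-0.8, 0.0, -0.6]
opening: 0.0376
grip_force: 40.2
off [19.6 -1.1 47. ] rot [ 0.002  -0.0003 -0.0011]
[ 0.005 -0.    -0.003 -0.001  0.001  0.001]
```

```bash
python3 -m handwheel '[{"gripper":1,"offset":[10,-1,0],"rotation":[0,0,0]},{"gripper":1,"offset":[19.5,-1,8],"rotation":[0,0,0]},{"gripper":1,"offset":[19.5,-1,18],"rotation":[0,0,0]},{"gripper":1,"offset":[19.5,-1,28],"rotation":[0,0,0]},{"gripper":1,"offset":[19.5,-1,36],"rotation":[0,0,0]},{"gripper":1,"offset":[19.5,-1,42],"rotation":[0,0,0]},{"gripper":1,"offset":[19.5,-1,46],"rotation":[0,0,0]},{"gripper":1,"offset":[19.5,-1,46],"rotation":[0,0,0]}]' 40
python3 -c "
from fit import *
go([.4505,.320,.0485],W[2])"
```

```text
t: 8.65
tool_pos: [0.4498, 0.3202, 0.0484]
tool_rot: [1.857, 2.534, 0.0]
contact_force: [0.1, -0.3, -1.6]
opening: 0.0378
grip_force: 40.2
off [-0.4  0.6 -0.1] rot [ 0.0002 -0.0001 -0.    ]
```

```bash
python3 -m handwheel '[{"gripper":1,"offset":[0,0,1],"rotation":[0,0,0]},{"gripper":0.2,"offset":[0,0,1],"rotation":[0,0,0]},{"gripper":-0.5,"offset":[0,0,1],"rotation":[0,0,0]},{"gripper":-1,"offset":[0,0,1],"rotation":[0,0,0]},{"gripper":-1,"offset":[0,0,1],"rotation":[0,0,0]},{"gripper":-1,"offset":[0,0,-30],"rotation":[0,0,0]},{"gripper":-1,"offset":[0,0,-80],"rotation":[0,0,0]},{"gripper":-1,"offset":[0,0,-130],"rotation":[0,0,0]}]' 40
python3 -c "
from fit import *
s=img('scene'); cv2.imwrite('pics/s6.png',cv2.resize(s['image'][150:215,170:310,::-1],None,fx=5,fy=5,interpolation=cv2.INTER_CUBIC))
go([*loc(D,.0012,-.0326),.2],D[2])"
```

```text
t: 9.65
tool_pos: [0.4492, 0.32, 0.1793]
tool_rot: [-1.857, -2.534, 0.001]
contact_force: [0.1, 1.5, 0.2]
opening: 0.0854
grip_force: 0.0
off [-551.6  -87.6  -14.1] rot [ 0.0114 -0.005   0.4658]
```

View pics/s6.png

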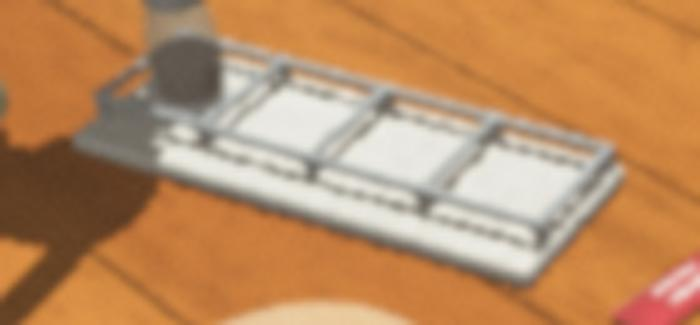

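The shaker stands upright in the left pocket of the white rack (crop (185,75)). Next is the mill.

```bash
python3 -m handwheel '[{"gripper":-1,"offset":[-60,-10,-20],"rotation":[0,0,0.1]},{"gripper":-1,"offset":[-120,-19,-20],"rotation":[0,0,0.2]},{"gripper":-1,"offset":[-180,-29,-20],"rotation":[0,0,0.3]},{"gripper":-1,"offset":[-240,-38,-20],"rotation":[0,0,0.4]},{"gripper":-1,"offset":[-300,-48,-20],"rotation":[0,0,0.466]},{"gripper":-1,"offset":[-360,-57,-20],"rotation":[0,0,0.466]},{"gripper":-1,"offset":[-420,-67,-20],"rotation":[0,0,0.466]},{"gripper":-1,"offset":[-480,-77,-20],"rotation":[0,0,0.466]}]' 40
python3 -c "
from fit import *
go([*loc(D,.0012,-.0326),.13],D[2])"
```

```text
t: 10.7
tool_pos: [0.5208, -0.1628, 0.1983]
tool_rot: [2.392, 2.036, 0.001]
contact_force: [0.8, 0.8, 0.0]
opening: 0.0857
grip_force: 0.0
off [-64.3  25.2  68.3] rot [ 0.0007 -0.0001 -0.0006]
```

```bash
python3 -m handwheel '[{"gripper":-1,"offset":[-50,20,15],"rotation":[0,0,0]},{"gripper":-1,"offset":[-64,25,40],"rotation":[0,0,0]},{"gripper":-1,"offset":[-64,25,60],"rotation":[0,0,0]},{"gripper":-1,"offset":[-64,25,68],"rotation":[0,0,0]},{"gripper":-1,"offset":[-64,25,68],"rotation":[0,0,0]},{"gripper":-1,"offset":[-64,25,68],"rotation":[0,0,0]},{"gripper":-1,"offset":[-64,25,68],"rotation":[0,0,0]},{"gripper":-1,"offset":[-64,25,68],"rotation":[0,0,0]}]' 40
cat > lids.py <<'E'
from fit import *
d=img('scene'); hsv=cv2.cvtColor(d['image'],cv2.COLOR_RGB2HSV)
w=img('wrist'); hw=cv2.cvtColor(w['image'],cv2.COLOR_RGB2HSV)
for n,lo,hi,z in (("yel",(22,170,120),(32,255,255),.09),("red",(0,200,90),(5,255,255),.092)):
    for q,h in ((d,hsv),(w,hw)):
        _,_,s,c=cv2.connectedComponentsWithStats(cv2.inRange(h,lo,hi))
        for a,b in zip(s[1:],c[1:]):
            p=hit(q,*b,z)
            if a[4]>60 and p[2]>0 and .35<p[0]<.8 and abs(p[1])<.5: print(n,q["fish"],a[4],b.round(),p.round(4),"wood",inv(D,p).round(4),"white",inv(W,p).round(4))
E
python3 lids.py; python3 -c "
from fit import *
go([*loc(D,.0012,-.0326),.053],D[2])"
```

```text
t: 11.7
tool_pos: [0.5356, -0.2279, 0.1311]
tool_rot: [2.391, 2.036, 0.001]
contact_force: [-0.1, 0.7, -0.5]
opening: 0.0851
grip_force: 0.0
yel False 155 [367. 204.] [ 0.54  -0.164  0.09 ] wood [-0.0049  0.0336] white [-0.0605 -0.3805]
yel False 85 [350. 239.] [ 0.4339 -0.2031  0.09  ] wood [-0.1034 -0.0218] white [-0.1733 -0.3858]
yel True 1445 [302. 128.] [ 0.5368 -0.1658  0.09  ] wood [-0.0077  0.0313] white [-0.064  -0.3812]
yel True 693 [257. 123.] [ 0.5107 -0.1578  0.09  ] wood [-0.0348  0.035 ] white [-0.0865 -0.3657]
red False 127 [393. 220.] [ 0.5329 -0.2353  0.092 ] wood [-0.0005 -0.0379] white [-0.0887 -0.4463]
red False 66 [372. 257.] [ 0.4216 -0.2647  0.092 ] wood [-0.1058 -0.0846] white [-0.2037 -0.4408]
red True 328 [260. 211.] [ 0.5023 -0.2115  0.092 ] wood [-0.0345 -0.0193] white [-0.1107 -0.4144]
red True 2534 [315. 235.] [ 0.5335 -0.2325  0.092 ] wood [-0.0004 -0.0351] white [-0.0873 -0.4438]
off [-2.4  0.4 77.7] rot [ 0.0006  0.0002 -0.0003]
```

```bash
python3 -m handwheel '[{"gripper":-1,"offset":[-4,0,15],"rotation":[0,0,0]},{"gripper":-1,"offset":[-4,0,40],"rotation":[0,0,0]},{"gripper":-1,"offset":[-4,0,60],"rotation":[0,0,0]},{"gripper":-1,"offset":[-4,0,72],"rotation":[0,0,0]},{"gripper":-1,"offset":[-4,0,77.5],"rotation":[0,0,0]},{"gripper":-1,"offset":[-4,0,77.5],"rotation":[0,0,0]},{"gripper":-1,"offset":[-4,0,77.5],"rotation":[0,0,0]},{"gripper":0,"offset":[-4,0,77.5],"rotation":[0,0,0]}]' 40
python3 -m handwheel '[{"gripper":1,"offset":[0,0,0],"rotation":[0,0,0]},{"gripper":1,"offset":[0,0,0],"rotation":[0,0,0]},{"gripper":1,"offset":[0,0,0],"rotation":[0,0,0]},{"gripper":1,"offset":[0,0,0],"rotation":[0,0,0]},{"gripper":1,"offset":[0,0,0],"rotation":[0,0,0]},{"gripper":1,"offset":[0,0,0],"rotation":[0,0,0]},{"gripper":1,"offset":[0,0,0],"rotation":[0,0,0]},{"gripper":1,"offset":[0,0,0],"rotation":[0,0,0]}]' 40
```

```text
t: 12.8
tool_pos: [0.5351, -0.2321, 0.0537]
tool_rot: [2.391, 2.036, 0.001]
contact_force: [-0.2, 0.6, 0.3]
opening: 0.0696
grip_force: 0.0
t: 13.8
tool_pos: [0.5349, -0.232, 0.0534]
tool_rot: [2.391, 2.036, 0.0]
contact_force: [-1.2, -0.8, 5.8]
opening: 0.0409
grip_force: 40.9
```

```bash
python3 -m handwheel '[{"gripper":1,"offset":[0,0,-10],"rotation":[0,0,0]},{"gripper":1,"offset":[0,0,-40],"rotation":[0,0,0]},{"gripper":1,"offset":[0,0,-90],"rotation":[0,0,0]},{"gripper":1,"offset":[15,0,-140],"rotation":[0,0,0]},{"gripper":1,"offset":[70,-15,-147],"rotation":[0,0,-0.1]},{"gripper":1,"offset":[120,-35,-147],"rotation":[0,0,-0.2]},{"gripper":1,"offset":[160,-45,-147],"rotation":[0,0,-0.25]},{"gripper":1,"offset":[160,-45,-147],"rotation":[0,0,-0.25]}]' 40
python3 -c "
from fit import *
print(inv(D,[.5349,-.232]))
go([*loc(W,.0,.035),.12],W[2])"
```

```text
t: 14.8
tool_pos: [0.5149, -0.0643, 0.1993]
tool_rot: [-2.114, -2.323, 0.0]
contact_force: [-0.2, 0.4, -0.6]
opening: 0.0414
grip_force: 40.7
[ 0.00090676 -0.03435285]
off [317.2 -12.6  79.5] rot [-0.0006 -0.0008 -0.212 ]
```

```bash
python3 -m handwheel '[{"gripper":1,"offset":[60,-2,0],"rotation":[0,0,-0.1]},{"gripper":1,"offset":[120,-5,0],"rotation":[0,0,-0.212]},{"gripper":1,"offset":[180,-7,0],"rotation":[0,0,-0.212]},{"gripper":1,"offset":[240,-9,20],"rotation":[0,0,-0.212]},{"gripper":1,"offset":[295,-11,40],"rotation":[0,0,-0.212]},{"gripper":1,"offset":[317,-12.5,65],"rotation":[0,0,-0.212]},{"gripper":1,"offset":[317,-12.5,79],"rotation":[0,0,-0.212]},{"gripper":1,"offset":[317,-12.5,79],"rotation":[0,0,-0.212]}]' 40
python3 -c "
from fit import *
go([*loc(W,.0,.035),.0535],W[2])"
```

```text
t: 15.8
tool_pos: [0.4741, 0.2465, 0.1192]
tool_rot: [-1.863, -2.528, 0.005]
contact_force: [0.0, 0.2, -0.7]
opening: 0.0412
grip_force: 40.7
off [ 4.2 -0.2 65.7] rot [-0.0033  0.0007 -0.0049]
```

```bash
python3 -m handwheel '[{"gripper":1,"offset":[3,0,10],"rotation":[0,0,0]},{"gripper":1,"offset":[3,0,25],"rotation":[0,0,0]},{"gripper":1,"offset":[3,0,40],"rotation":[0,0,0]},{"gripper":1,"offset":[3,0,52],"rotation":[0,0,0]},{"gripper":1,"offset":[3,0,60],"rotation":[0,0,0]},{"gripper":1,"offset":[3,0,65],"rotation":[0,0,0]},{"gripper":1,"offset":[3,0,65],"rotation":[0,0,0]},{"gripper":1,"offset":[3,0,65],"rotation":[0,0,0]}]' 40
python3 -c "
from fit import *
go([*loc(W,.0,.035),.0535],W[2])"
```

```text
t: 16.8
tool_pos: [0.4742, 0.2509, 0.0563]
tool_rot: [1.862, 2.53, 0.001]
contact_force: [0.8, 1.0, -1.3]
opening: 0.041
grip_force: 40.8
off [-0.  -1.8  2.8] rot [ 0.0009 -0.0001 -0.0038]
```

```bash
python3 -m handwheel '[{"gripper":1,"offset":[0,-1.5,1.5],"rotation":[0,0,0]},{"gripper":1,"offset":[0,-1.5,2.5],"rotation":[0,0,0]},{"gripper":0.2,"offset":[0,-1.5,3],"rotation":[0,0,0]},{"gripper":-0.5,"offset":[0,-1.5,3],"rotation":[0,0,0]},{"gripper":-1,"offset":[0,-1.5,3],"rotation":[0,0,0]},{"gripper":-1,"offset":[0,-1.5,3],"rotation":[0,0,0]},{"gripper":-1,"offset":[0,-1.5,-30],"rotation":[0,0,0]},{"gripper":-1,"offset":[0,-1.5,-90],"rotation":[0,0,0]}]' 40
python3 -m handwheel '[{"gripper":-1,"offset":[0,0,-60],"rotation":[0,0,0]},{"gripper":-1,"offset":[-60,-10,-60],"rotation":[0,0,0.1]},{"gripper":-1,"offset":[-120,-18,-60],"rotation":[0,0,0.2]},{"gripper":-1,"offset":[-180,-26,-60],"rotation":[0,0,0.3]},{"gripper":-1,"offset":[-240,-34,-60],"rotation":[0,0,0.4]},{"gripper":-1,"offset":[-300,-42,-60],"rotation":[0,0,0.466]},{"gripper":-1,"offset":[-360,-50,-60],"rotation":[0,0,0.466]},{"gripper":-1,"offset":[-400,-56,-60],"rotation":[0,0,0.466]}]' 40
python3 lids.py; python3 -c "
from fit import *
go([*loc(D,0,.035),.13],D[2])"
```

```text
t: 17.8
tool_pos: [0.4702, 0.2495, 0.1436]
tool_rot: [-1.86, -2.527, 0.009]
contact_force: [1.1, -0.2, 1.1]
opening: 0.0853
grip_force: 0.0
t: 18.8
tool_pos: [0.5379, -0.1509, 0.2058]
tool_rot: [2.398, 2.029, 0.0]
contact_force: [0.7, 0.1, 1.0]
opening: 0.0858
grip_force: 0.0
yel False 245 [368. 203.] [ 0.5443 -0.1633  0.09  ] wood [-0.0007  0.035 ] white [-0.0561 -0.3811]
yel False 76 [350. 239.] [ 0.4329 -0.2051  0.09  ] wood [-0.1041 -0.024 ] white [-0.1749 -0.3874]
yel True 388 [280. 186.] [ 0.5086 -0.1404  0.09  ] wood [-0.0396  0.0519] white [-0.0832 -0.3485]
yel True 1832 [326. 208.] [ 0.5447 -0.1659  0.09  ] wood [0.     0.0325] white [-0.0566 -0.3837]
red False 101 [372. 257.] [ 0.4223 -0.2643  0.092 ] wood [-0.1051 -0.0842] white [-0.2028 -0.4407]
red True 211 [282. 247.] [ 0.4991 -0.1952  0.092 ] wood [-0.0403 -0.0037] white [-0.1088 -0.3979]
off [-10.1   8.9  75.7] rot [ 0.0001  0.001  -0.0092]
```

```bash
python3 -m handwheel '[{"gripper":-1,"offset":[-11,9,20],"rotation":[0,0,0]},{"gripper":-1,"offset":[-11,9,50],"rotation":[0,0,0]},{"gripper":-1,"offset":[-11,9,70],"rotation":[0,0,0]},{"gripper":-1,"offset":[-11,9,76],"rotation":[0,0,0]},{"gripper":-1,"offset":[-11,9,76],"rotation":[0,0,0]},{"gripper":-1,"offset":[-11,9,76],"rotation":[0,0,0]},{"gripper":-1,"offset":[-11,9,76],"rotation":[0,0,0]},{"gripper":-1,"offset":[-11,9,76],"rotation":[0,0,0]}]' 40
python3 lids.py | grep yel; python3 -c "
from fit import *
go([*loc(D,0,.0335),.041],D[2])"
```

```text
t: 19.9
tool_pos: [0.5453, -0.1607, 0.1305]
tool_rot: [2.395, 2.031, 0.001]
contact_force: [-0.3, -0.6, -0.0]
opening: 0.0853
grip_force: 0.0
yel False 259 [368. 203.] [ 0.5444 -0.1634  0.09  ] wood [-0.0006  0.0349] white [-0.056  -0.3813]
yel False 69 [350. 239.] [ 0.4325 -0.204   0.09  ] wood [-0.1046 -0.023 ] white [-0.1749 -0.3863]
yel True 625 [261. 200.] [ 0.5138 -0.1377  0.09  ] wood [-0.0349  0.0554] white [-0.0775 -0.3475]
yel True 3678 [317. 234.] [ 0.5449 -0.165   0.09  ] wood [0.0001 0.0333] white [-0.0561 -0.3829]
off [-4.2  0.3 89.1] rot [ 0.0005  0.0001 -0.0044]
```

```bash
python3 -m handwheel '[{"gripper":-1,"offset":[-4,0,15],"rotation":[0,0,0]},{"gripper":-1,"offset":[-4,0,40],"rotation":[0,0,0]},{"gripper":-1,"offset":[-4,0,65],"rotation":[0,0,0]},{"gripper":-1,"offset":[-4,0,80],"rotation":[0,0,0]},{"gripper":-1,"offset":[-4,0,88],"rotation":[0,0,0]},{"gripper":-1,"offset":[-4,0,89],"rotation":[0,0,0]},{"gripper":-1,"offset":[-4,0,89],"rotation":[0,0,0]},{"gripper":0,"offset":[-4,0,89],"rotation":[0,0,0]}]' 40
python3 -m handwheel '[{"gripper":1,"offset":[0,0,0],"rotation":[0,0,0]},{"gripper":1,"offset":[0,0,0],"rotation":[0,0,0]},{"gripper":1,"offset":[0,0,0],"rotation":[0,0,0]},{"gripper":1,"offset":[0,0,0],"rotation":[0,0,0]},{"gripper":1,"offset":[0,0,0],"rotation":[0,0,0]},{"gripper":1,"offset":[0,0,0],"rotation":[0,0,0]},{"gripper":1,"offset":[0,0,0],"rotation":[0,0,0]},{"gripper":1,"offset":[0,0,0],"rotation":[0,0,0]}]' 40
python3 -c "
from fit import *
print(inv(D,ctrl.get_obs()['tool_pos']))"
```

```text
t: 21.0
tool_pos: [0.545, -0.1648, 0.0418]
tool_rot: [2.395, 2.031, 0.001]
contact_force: [-0.8, -0.8, -0.6]
opening: 0.0697
grip_force: 0.0
t: 22.0
tool_pos: [0.5449, -0.1647, 0.0417]
tool_rot: [2.395, 2.031, 0.001]
contact_force: [-0.7, 0.7, 5.6]
opening: 0.0429
grip_force: 33.7
[9.35598929e-05 3.36577458e-02]
```

```bash
python3 -m handwheel '[{"gripper":1,"offset":[0,0,-10],"rotation":[0,0,0]},{"gripper":1,"offset":[0,0,-40],"rotation":[0,0,0]},{"gripper":1,"offset":[0,0,-90],"rotation":[0,0,0]},{"gripper":1,"offset":[15,0,-140],"rotation":[0,0,0]},{"gripper":1,"offset":[70,-15,-155],"rotation":[0,0,-0.1]},{"gripper":1,"offset":[120,-35,-155],"rotation":[0,0,-0.2]},{"gripper":1,"offset":[150,-42,-155],"rotation":[0,0,-0.25]},{"gripper":1,"offset":[150,-42,-155],"rotation":[0,0,-0.25]}]' 60
python3 -c "
from fit import *
go([*loc(W,.0,-.035),.11],W[2])"
```

```text
t: 23.0
tool_pos: [0.5266, -0.0078, 0.1954]
tool_rot: [-2.12, -2.318, 0.0]
contact_force: [0.2, -0.3, -1.3]
opening: 0.0431
grip_force: 50.8
off [193.6 -15.8  85.5] rot [-0.0007 -0.0005 -0.2167]
```

```bash
python3 -m handwheel '[{"gripper":1,"offset":[60,-5,0],"rotation":[0,0,-0.1]},{"gripper":1,"offset":[120,-9,0],"rotation":[0,0,-0.2]},{"gripper":1,"offset":[175,-14,10],"rotation":[0,0,-0.217]},{"gripper":1,"offset":[194,-16,40],"rotation":[0,0,-0.217]},{"gripper":1,"offset":[194,-16,65],"rotation":[0,0,-0.217]},{"gripper":1,"offset":[194,-16,85],"rotation":[0,0,-0.217]},{"gripper":1,"offset":[194,-16,85],"rotation":[0,0,-0.217]},{"gripper":1,"offset":[194,-16,85],"rotation":[0,0,-0.217]}]' 60
python3 -c "
from fit import *
go([*loc(W,.0,-.035),.042],W[2])"
```

```text
t: 24.0
tool_pos: [0.4956, 0.1818, 0.1117]
tool_rot: [1.862, 2.53, 0.002]
contact_force: [1.1, 0.6, -1.3]
opening: 0.0427
grip_force: 50.9
off [ 2.3 -1.5 69.7] rot [ 0.0013  0.0002 -0.0039]
```

```bash
python3 -m handwheel '[{"gripper":1,"offset":[2,-1.5,10],"rotation":[0,0,0]},{"gripper":1,"offset":[2,-1.5,25],"rotation":[0,0,0]},{"gripper":1,"offset":[2,-1.5,40],"rotation":[0,0,0]},{"gripper":1,"offset":[2,-1.5,55],"rotation":[0,0,0]},{"gripper":1,"offset":[2,-1.5,64],"rotation":[0,0,0]},{"gripper":1,"offset":[2,-1.5,68],"rotation":[0,0,0]},{"gripper":1,"offset":[2,-1.5,69],"rotation":[0,0,0]},{"gripper":1,"offset":[2,-1.5,69],"rotation":[0,0,0]}]' 60
python3 -c "
from fit import *
go([*loc(W,.0,-.035),.042],W[2])"
```

```text
t: 25.0
tool_pos: [0.4932, 0.1838, 0.0422]
tool_rot: [1.86, 2.531, 0.001]
contact_force: [0.4, 1.0, -2.1]
opening: 0.0427
grip_force: 51.0
off [-0.3  0.4  0.2] rot [ 0.0009  0.0001 -0.0029]
```

```bash
python3 -m handwheel '[{"gripper":1,"offset":[0,0,0.5],"rotation":[0,0,0]},{"gripper":0.2,"offset":[0,0,1],"rotation":[0,0,0]},{"gripper":-0.5,"offset":[0,0,1],"rotation":[0,0,0]},{"gripper":-1,"offset":[0,0,1],"rotation":[0,0,0]},{"gripper":-1,"offset":[0,0,1],"rotation":[0,0,0]},{"gripper":-1,"offset":[0,0,-30],"rotation":[0,0,0]},{"gripper":-1,"offset":[0,0,-90],"rotation":[0,0,0]},{"gripper":-1,"offset":[0,0,-150],"rotation":[0,0,0]}]' 40
python3 -m handwheel '[{"gripper":-1,"offset":[-60,-10,-10],"rotation":[0,0,0.1]},{"gripper":-1,"offset":[-120,-12,-10],"rotation":[0,0,0.2]},{"gripper":-1,"offset":[-180,-18,-10],"rotation":[0,0,0.3]},{"gripper":-1,"offset":[-240,-23,-10],"rotation":[0,0,0.4]},{"gripper":-1,"offset":[-280,-27,-10],"rotation":[0,0,0.466]},{"gripper":-1,"offset":[-280,-27,-10],"rotation":[0,0,0.466]},{"gripper":-1,"offset":[-280,-27,-10],"rotation":[0,0,0.466]},{"gripper":-1,"offset":[-280,-27,-10],"rotation":[0,0,0.466]}]' 40
python3 lids.py; python3 -c "
from fit import *
go([*loc(D,-.001,.105),.135],D[2])
w=img('wrist'); cv2.imwrite('pics/w7.png',w['image'][...,::-1])"
```

```text
t: 26.0
tool_pos: [0.4922, 0.1836, 0.1928]
tool_rot: [-1.86, -2.531, 0.001]
contact_force: [1.0, 0.2, 0.5]
opening: 0.0853
grip_force: 0.0
t: 27.0
tool_pos: [0.5504, -0.0904, 0.2017]
tool_rot: [-2.393, -2.035, -0.0]
contact_force: [0.5, -0.2, 0.0]
opening: 0.0852
grip_force: 0.0
yel False 90 [247. 158.] [0.4862 0.1765 0.09  ] wood [-0.1121  0.3612] white [-0.0091 -0.0396]
yel False 79 [350. 239.] [ 0.434  -0.2031  0.09  ] wood [-0.1033 -0.0218] white [-0.1732 -0.3858]
yel True 370 [280. 243.] [ 0.5112 -0.1262  0.09  ] wood [-0.0393  0.0663] white [-0.0765 -0.3358]
red False 101 [372. 257.] [ 0.4226 -0.2644  0.092 ] wood [-0.1048 -0.0841] white [-0.2026 -0.4408]
red True 256 [283. 295.] [ 0.503  -0.1788  0.092 ] wood [-0.039   0.0131] white [-0.1001 -0.3835]
off [-2.9  5.2 66.8] rot [ 0.0001 -0.0001 -0.0015]
```

View pics/w7.png

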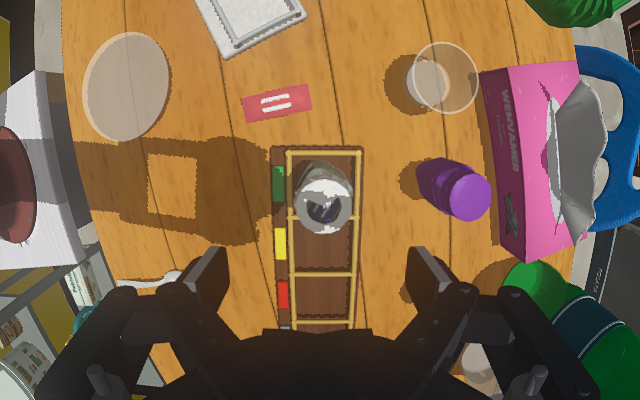

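The wrist view shows the spice jar alone in the left pocket, lid centred at (325,205). The purple jar at (455,190) is to the right and not wanted.

```bash
python3 -c "
from fit import *
w=img('wrist'); p=hit(w,325.5,205.5,.110); print(p,inv(D,p)); l=hit(w,296.5,205,.11);r=hit(w,354.5,205,.11); print('dia',np.linalg.norm(r-l))
for u,v,z in ((470,197,.098),(447,200,.098)): print('purple top',inv(D,hit(w,u,v,z)))
go([p[0],p[1],.135],D[2]); go([p[0],p[1],.05],D[2])"
```

```text
[ 0.55721053 -0.09236494  0.11      ] [0.00073599 0.10705323]
dia 0.045987653137651276
purple top [0.13152827 0.1109805 ]
purple top [0.1082824  0.10820373]
off [-0.5  6.9 66.9] rot [ 0.0001 -0.     -0.0019]
off [ -0.5   6.9 151.9] rot [ 0.0001 -0.     -0.0019]
```

```bash
python3 -m handwheel '[{"gripper":-1,"offset":[-0.5,7,20],"rotation":[0,0,0]},{"gripper":-1,"offset":[-0.5,7,50],"rotation":[0,0,0]},{"gripper":-1,"offset":[-0.5,7,80],"rotation":[0,0,0]},{"gripper":-1,"offset":[-0.5,7,110],"rotation":[0,0,0]},{"gripper":-1,"offset":[-0.5,7,135],"rotation":[0,0,0]},{"gripper":-1,"offset":[-0.5,7,148],"rotation":[0,0,0]},{"gripper":-1,"offset":[-0.5,7,152],"rotation":[0,0,0]},{"gripper":0,"offset":[-0.5,7,152],"rotation":[0,0,0]}]' 40
python3 -m handwheel '[{"gripper":1,"offset":[0,0,0],"rotation":[0,0,0]},{"gripper":1,"offset":[0,0,0],"rotation":[0,0,0]},{"gripper":1,"offset":[0,0,0],"rotation":[0,0,0]},{"gripper":1,"offset":[0,0,0],"rotation":[0,0,0]},{"gripper":1,"offset":[0,0,0],"rotation":[0,0,0]},{"gripper":1,"offset":[0,0,0],"rotation":[0,0,0]},{"gripper":1,"offset":[0,0,0],"rotation":[0,0,0]},{"gripper":1,"offset":[0,0,0],"rotation":[0,0,0]}]' 50
python3 -c "
from fit import *
print(inv(D,ctrl.get_obs()['tool_pos']))"
```

```text
t: 28.2
tool_pos: [0.5578, -0.0933, 0.0502]
tool_rot: [2.394, 2.033, 0.001]
contact_force: [-0.2, -0.2, -0.3]
opening: 0.0696
grip_force: 0.0
t: 29.2
tool_pos: [0.5586, -0.0936, 0.0514]
tool_rot: [2.393, 2.032, 0.002]
contact_force: [-0.2, 0.2, 6.2]
opening: 0.0504
grip_force: 52.7
[0.00229722 0.10601993]
```

```bash
python3 -m handwheel '[{"gripper":1,"offset":[0,0,-10],"rotation":[0,0,0]},{"gripper":1,"offset":[0,0,-40],"rotation":[0,0,0]},{"gripper":1,"offset":[0,0,-90],"rotation":[0,0,0]},{"gripper":1,"offset":[10,0,-140],"rotation":[0,0,0]},{"gripper":1,"offset":[40,-10,-149],"rotation":[0,0,-0.1]},{"gripper":1,"offset":[70,-20,-149],"rotation":[0,0,-0.2]},{"gripper":1,"offset":[80,-22,-149],"rotation":[0,0,-0.25]},{"gripper":1,"offset":[80,-22,-149],"rotation":[0,0,-0.25]}]' 60
python3 -c "
from fit import *
go([*loc(W,.0,-.106),.12],W[2])"
```

```text
t: 30.2
tool_pos: [0.5482, -0.0105, 0.1982]
tool_rot: [-2.122, -2.316, 0.002]
contact_force: [-0.5, 0.9, -1.6]
opening: 0.0502
grip_force: 62.7
off [128.8 -21.9  78.2] rot [-0.0013  0.     -0.2184]
```

```bash
python3 -m handwheel '[{"gripper":1,"offset":[50,-8,0],"rotation":[0,0,-0.1]},{"gripper":1,"offset":[100,-16,0],"rotation":[0,0,-0.2]},{"gripper":1,"offset":[129,-22,10],"rotation":[0,0,-0.218]},{"gripper":1,"offset":[129,-22,35],"rotation":[0,0,-0.218]},{"gripper":1,"offset":[129,-22,60],"rotation":[0,0,-0.218]},{"gripper":1,"offset":[129,-22,78],"rotation":[0,0,-0.218]},{"gripper":1,"offset":[129,-22,78],"rotation":[0,0,-0.218]},{"gripper":1,"offset":[129,-22,78],"rotation":[0,0,-0.218]}]' 60
python3 -c "
from fit import *
go([*loc(W,.0,-.106),.0514],W[2])"
```

```text
t: 31.2
tool_pos: [0.5163, 0.1156, 0.1217]
tool_rot: [1.859, 2.532, 0.001]
contact_force: [0.5, 0.4, -1.2]
opening: 0.0504
grip_force: 62.7
off [ 0.8 -1.2 70.3] rot [ 0.0013  0.0004 -0.0016]
```

```bash
python3 -m handwheel '[{"gripper":1,"offset":[1,-1,10],"rotation":[0,0,0]},{"gripper":1,"offset":[1,-1,25],"rotation":[0,0,0]},{"gripper":1,"offset":[1,-1,40],"rotation":[0,0,0]},{"gripper":1,"offset":[1,-1,55],"rotation":[0,0,0]},{"gripper":1,"offset":[1,-1,64],"rotation":[0,0,0]},{"gripper":1,"offset":[1,-1,68],"rotation":[0,0,0]},{"gripper":1,"offset":[1,-1,70],"rotation":[0,0,0]},{"gripper":1,"offset":[1,-1,70],"rotation":[0,0,0]}]' 60
python3 -c "
from fit import *
go([*loc(W,.0,-.106),.0514],W[2])"
```

```text
t: 32.2
tool_pos: [0.515, 0.1166, 0.0515]
tool_rot: [1.857, 2.532, 0.002]
contact_force: [-0.7, -0.8, -1.6]
opening: 0.05
grip_force: 62.7
off [-0.7 -0.2  0.1] rot [ 0.0017  0.0003 -0.0009]
```

Release, rise, then back off toward the right to view the whole white rack.

```bash
python3 -m handwheel '[{"gripper":1,"offset":[0,0,0.5],"rotation":[0,0,0]},{"gripper":0.2,"offset":[0,0,1],"rotation":[0,0,0]},{"gripper":-0.5,"offset":[0,0,1],"rotation":[0,0,0]},{"gripper":-1,"offset":[0,0,1],"rotation":[0,0,0]},{"gripper":-1,"offset":[0,0,1],"rotation":[0,0,0]},{"gripper":-1,"offset":[0,0,-30],"rotation":[0,0,0]},{"gripper":-1,"offset":[0,0,-90],"rotation":[0,0,0]},{"gripper":-1,"offset":[0,0,-150],"rotation":[0,0,0]}]' 40
python3 -m handwheel '[{"gripper":-1,"offset":[0,0,-60],"rotation":[0,0,0]},{"gripper":-1,"offset":[-20,0,-110],"rotation":[0,0,0]},{"gripper":-1,"offset":[-40,0,-130],"rotation":[0,0,0]},{"gripper":-1,"offset":[-40,0,-130],"rotation":[0,0,0]},{"gripper":-1,"offset":[-40,0,-130],"rotation":[0,0,0]},{"gripper":-1,"offset":[-40,0,-130],"rotation":[0,0,0]},{"gripper":-1,"offset":[-40,0,-130],"rotation":[0,0,0]},{"gripper":-1,"offset":[-40,0,-130],"rotation":[0,0,0]}]' 40
python3 lids.py; python3 -c "
from fit import *
w=img('wrist'); cv2.imwrite('pics/w8.png',cv2.resize(w['image'][0:260,200:460,::-1],None,fx=2.3,fy=2.3,interpolation=cv2.INTER_CUBIC)); print(ctrl.get_obs()['tool_pos'])
for n,x,y,z in (('shaker',0,.105,.102),('mill',0,.035,.105),('amber',0,-.035,.1),('spice',0,-.105,.11)): print(n,((pix(w,[*loc(W,x,y),z])-[200,0])*2.3).round())"
```

```text
t: 33.2
tool_pos: [0.5137, 0.1165, 0.2018]
tool_rot: [-1.858, -2.532, 0.001]
contact_force: [0.7, 0.3, 0.2]
opening: 0.0855
grip_force: 0.0
t: 34.2
tool_pos: [0.526, 0.0787, 0.3302]
tool_rot: [-1.857, -2.533, 0.001]
contact_force: [-0.5, 0.1, 1.0]
opening: 0.0855
grip_force: 0.0
yel False 114 [246. 157.] [0.49   0.1821 0.09  ] wood [-0.1093  0.3674] white [-0.0039 -0.0354]
yel False 89 [350. 238.] [ 0.4341 -0.2029  0.09  ] wood [-0.1032 -0.0216] white [-0.1731 -0.3856]
yel True 159 [260. 289.] [ 0.4986 -0.1079  0.09  ] wood [-0.0547  0.0824] white [-0.083  -0.3145]
red False 105 [372. 257.] [ 0.4226 -0.2642  0.092 ] wood [-0.1048 -0.0839] white [-0.2025 -0.4406]
red True 118 [246. 316.] [ 0.4892 -0.1642  0.092 ] wood [-0.055   0.0253] white [-0.1089 -0.3654]
[0.52621582 0.07851116 0.330772  ]
shaker [269. -53.]
mill [269.  61.]
amber [269. 191.]
spice [269. 325.]
```

View pics/w8.png

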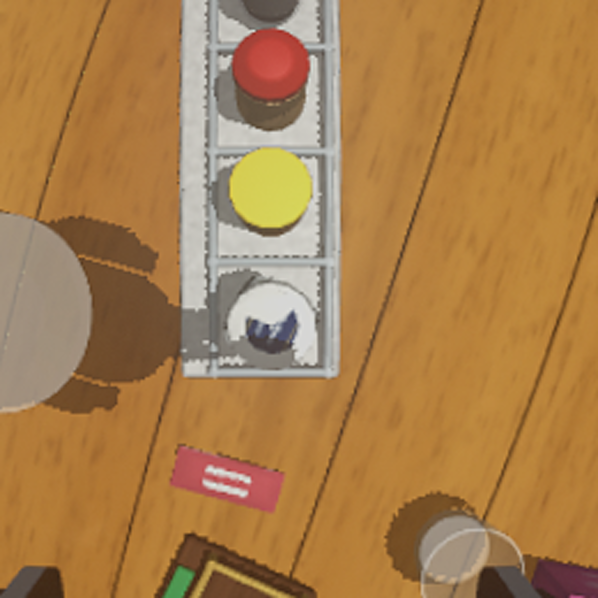

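The mill (271,64), amber jar (271,188) and spice jar (272,325) lie within 2 mm of the predicted pocket centres and look upright. The shaker is partly out of frame, so I'll take one last look at it.

```bash
python3 -c "
from fit import *
d=img('side'); s=img('scene')
p=[loc(W,0,.105)]
for q in (d,s): print([pix(q,[*p[0],z]).round().tolist() for z in (.012,.102)])
A=[]
for q in (d,s):
  u,v=pix(q,[*p[0],.05]).astype(int); u0=max(u-50,0); v0=max(v-50,0)
  A.append(cv2.resize(np.ascontiguousarray(q['image'][v0:v0+100,u0:u0+100,::-1]),(400,400),interpolation=cv2.INTER_CUBIC)); print(u0,v0)
cv2.imwrite('pics/s9.png',np.hstack(A))"
```

```text
[[279.0, 294.0], [277.0, 261.0]]
[[209.0, 169.0], [203.0, 141.0]]
228 230
156 107
```

View pics/s9.png

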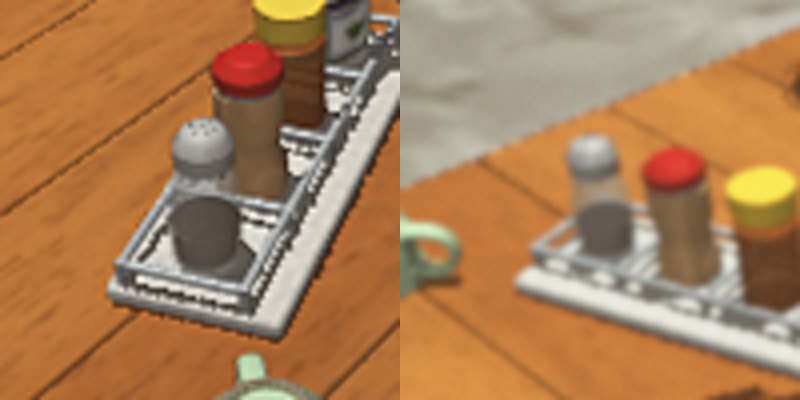

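All four stand upright and centred; the shaker's base in the side crop matches the predicted (279,294). I'm handing the job in.

```bash
python3 -c "
from station import ctrl
print(ctrl.finish_job())"
```

```text
the job is handed in; nothing more can be done
None
```

All four seasonings now stand upright in the white rack in reverse order (left to right: shaker, mill, amber jar, spice jar), each within a few mm of its pocket centre by camera check; the job was handed in about 34 s into the 99 s limit, and the hand-in gave no verdict.

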